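# Bring the capsule tamper to hover over its board

### The job

Pick up the capsule tamper (the pinned plate with a black grip block), lift it higher than the bottles and carry it over them to the six-well capsule board (not the four-well one). Stop with it held level about 1 cm above the board, each of its six pins over its own well, ready for the pharmacist's check before pressing. Finish while still holding it there motionless: do not lower it into the wells, let it touch either board, or let go, and leave the bottles, jars and mortar standing where they are.

Things in the scene. Friction and masses are not known exactly. Their poses are not given: they have to be found in the camera images.
- tamper_mid (a point): the tamper, a loose 0.2 to 0.3 kg tool standing pins down on the white slab: six steel pins under an aluminium plate 54 x 80 x 8 mm, with a black upright grip block on top, 18 mm thick (x), 50 mm long (y), 50 mm tall, to be pinched across its 18 mm. The point is on its middle axis, 39 mm above the pin tips; the block reaches from 28 to 78 mm above the tips. z up, y along block and pin rows
- tamper_tips (a point): the middle of the tamper's six pin tips, at the level of the tips; axes as tamper_mid. The pins are 8 mm thick and 20 mm long, in 2 rows of 3 (along y), 26 mm apart both ways. The tamper is the same turned half round
- board_top (a point): the six-well capsule board, a fixed white plastic block 80 (x) x 110 (y) x 30 mm tall: centre of its top face, amid its wells. The six round wells are 18 mm wide, 18 mm deep, in 2 rows of 3, 26 mm apart both ways; y runs along the rows of three, z is up
- other_board_top (a point): the other capsule board, which does not fit the tamper (fixed, same outside size, but four wells 28 mm wide): centre of its top face
- slab: fixed white ceramic slab on which the tamper stands at the start, 100 x 120 x 8 mm, its long side along y; origin at the centre of its underside, on the work surface
- bottle_a: bystander: brown glass bottle with white cap and label, 44 mm across, 100 mm tall; loose, upright, origin at the centre of its underside
- bottle_b: bystander: clear glass jar with metal cap, 50 mm across, 85 mm tall; loose, upright, origin at the centre of its underside
- bottle_c: bystander: brown glass bottle with black cap and label, 44 mm across, 100 mm tall; loose, upright, origin at the centre of its underside
- bottle_d: bystander: brown glass bottle with black cap, no label, 44 mm across, 100 mm tall; loose, upright, origin at the centre of its underside
- bottle_e: bystander: brown glass bottle with white cap and label, 44 mm across, 100 mm tall; loose, upright, origin at the centre of its underside
- bottle_f: bystander: white plastic jar, 48 mm across, 95 mm tall; loose, upright, origin at the centre of its underside
- mortar: bystander: white porcelain mortar with its pestle fixed in it, 100 mm across, about 70 mm tall; loose, upright, origin at the centre of its underside
Things that resemble listed ones, but are neither listed nor needed, are in the scene too. Leave any red look-alike of the part that bears tamper_mid alone.

How it is judged:
By the outcome, as a careful person would: the job done as asked, in the order asked, and still so for the second after the job is handed in, while the arm keeps its last pose, push and grip.
It also fails if it takes over 48 s, if anything falls off the work surface, if the arm or the gripper's body presses on something with over 40 N, if the wrist force passes 120 N, or if a joint passes its speed limit or range.

### The arm

A 7-joint arm with a two-finger parallel gripper is mounted at the origin on the work surface. World frame = base frame: x ahead of the robot, y to its left, z up, the work surface at z = 0. Lengths are in m, angles in rad, forces in N, time in s.
With the tool pointing down it reaches from about 0.425 to 0.95 m from the base axis. Payload 4.7 kg.
Tool frame: the origin (TCP) lies at the very end of the fingers, on their centre line; the grasp point (between the pads) lies 19 mm behind it; z points along the fingers, y is the direction in which the jaws open and shut (so a half turn about z gives the same grasp; the last joint's range is limited). The gripper opens to 87 mm and grips with 3 to 60 N. Pads are 19 mm wide; open, the fingers measure 117 mm over their backs; the gripper's body (75 mm by 190 mm) begins 51 mm behind the grasp point.
Start: joints at [-1.336, 0.469, -0.049, 1.532, 0.024, 1.141, -0.082], TCP at [0.176, 0.652, 0.223] pointing down, gripper open.
Joint ranges: [-2.59, 2.59], [-0.33, 1.99], [-1.39, 1.29], [0.1, 2.45], [-1.04, 4.18], [0.21, 1.99], [-2.66, 2.66]. Speed limits (rad/s): [2.57, 2.57, 3.14, 3.14, 3.14, 3.14, 3.14].

### API

Orientations are given as a unit quaternion [x, y, z, w].
In Python, from cell import r, eyes, finish_job gives the robot as it stands.
- The arm moves only by the shell command python3 -m handwheel 'ROWS' [OPENING] [FORCE]. ROWS is JSON, a list that holds one entry, the list of rows, each a list of 6 numbers: the shift along the tool's x, y, z in mm, then the turn, a rotation vector about the tool's x, y, z in degrees. In form: [[[x, y, z, ax, ay, az], ...]]. A call has 1 to 20 rows; each row is the pose to reach, as a shift and turn from the pose commanded when the call began, along the tool's axes at that moment; what a row does not reach only later rows make up. A row lasts 1/12 s, in which the tool goes at most 41.7 mm and 7.16 degrees, less where a joint would pass 70% of its speed; a pose out of reach is approached as far as the arm can. A call with a gripper value outside its range is refused whole. OPENING is the opening, from 0 (shut) to 1 (fully open), set as the call begins (- or left out, the last holds). The fingers move at their own pace and stop on an object; FORCE is the grip in N (left out, the last holds). Time passes only in rows, so rows that repeat a pose let the fingers close. It gives the time, the measured TCP pose, the force and the opening at its end, in the units of the state.
- r.observe(): the state, without advancing time (a new reading comes with each control period).
- eyes.grab_frame(name): name is "scene" or "top"; returns the picture (384x512x3 uint8, red, green, blue); there is no depth.
- eyes.camera_info(name): a dict with "K" (3x3 intrinsics, pixels), "cam_to_world" (4x4, takes a point from camera to world coordinates). Camera axes: x right, y down, z forward; pixel columns grow to the right and rows downward; lengths in m; the calibration is good to about 2 mm. A picture is of the moment at which its call begins. camera_info takes no time and is no camera call.
- finish_job(): hands the job in, once; it reports no verdict.
The state is a dict: "time": time; "joints": joint angles; "joint_vel": joint speeds; "joint_torque": joint torques, N m; "tool_pos": TCP position; "eef_rot": TCP orientation; "contact_force": force on the tool from outside, world axes, zero at the start; "torque": the same for the moment, N m; "finger_gap": finger opening in m.
Only numpy, scipy, OpenCV 4.12 (cv2) and the standard library are available. Lean on these libraries where they do the work, as an engineer would, in place of code of your own. Each camera call takes 0.05 s, during which the arm holds its last target. There are 200 camera calls.

## Working session

There is one attempt and no reset: what is moved stays moved. The work goes in short steps, Python scripts to look and compute and a shell command to move; the robot and the scene stay as the last step left them, time stands still between calls to the robot, and variables do not carry over. Pictures are saved under pics/ and viewed, about 8 in all and at most 12, crops included, and the job is handed in when it is done.

```bash
mkdir -p pics; python3 - <<'E'
from cell import r,eyes
import cv2,numpy as np
s=r.observe();print({k:np.round(v,3).tolist() for k,v in s.items()})
for n in("scene","top"):
    i=eyes.camera_info(n);print(n,np.round(i["K"],1).tolist(),np.round(i["cam_to_world"],4).tolist())
    f=eyes.grab_frame(n)[:,:,::-1];cv2.imwrite(f"pics/{n}0.png",f)
    cv2.imwrite(f"pics/{n}0b.png",cv2.resize(f,(800,600),interpolation=cv2.INTER_CUBIC))
E
```

```text
{'time': 0.0, 'joints': [-1.336, 0.469, -0.049, 1.534, 0.024, 1.141, -0.082], 'joint_vel': [0.001, -0.0, 0.0, -0.001, -0.003, -0.001, 0.0], 'joint_torque': [0.0, -50.798, -0.08, -23.615, -0.061, 0.038, 0.0], 'tool_pos': [0.176, 0.651, 0.222], 'eef_rot': [0.131, 0.991, -0.001, -0.0], 'contact_force': [-0.437, -0.704, -0.194], 'torque': [-0.005, 0.027, 0.038], 'finger_gap': 0.087}
scene [[429.6, 0.0, 251.6], [0.0, 429.6, 195.8], [0.0, 0.0, 1.0]] [[-0.894, 0.3305, -0.3026, 0.9906], [0.4481, 0.6616, -0.6012, 0.8951], [0.0015, -0.673, -0.7396, 1.0665], [0.0, 0.0, 0.0, 1.0]]
top [[494.0, 0.0, 252.3], [0.0, 494.0, 192.6], [0.0, 0.0, 1.0]] [[-0.0048, -0.9938, 0.1113, 0.4289], [-1.0, 0.0038, -0.0086, 0.0688], [0.0081, -0.1114, -0.9937, 1.3473], [0.0, 0.0, 0.0, 1.0]]
```

View pics/scene0b.png

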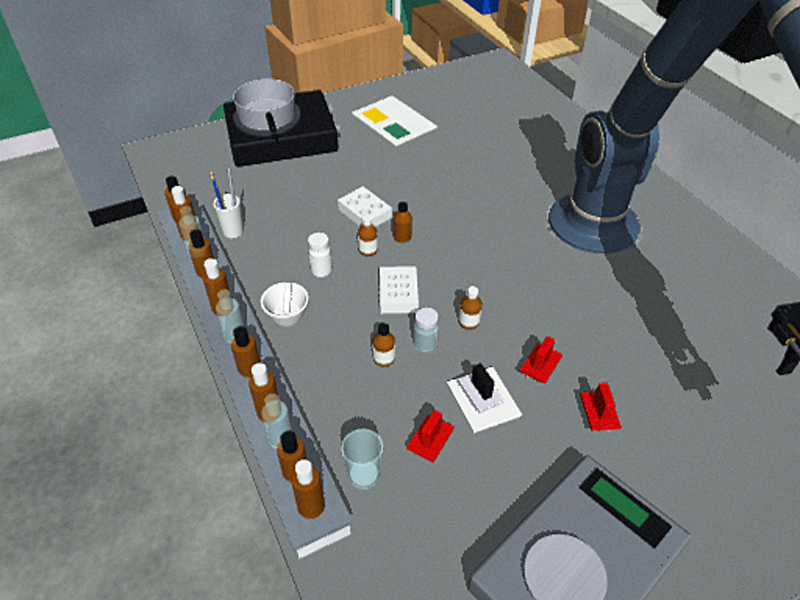

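View pics/top0b.png

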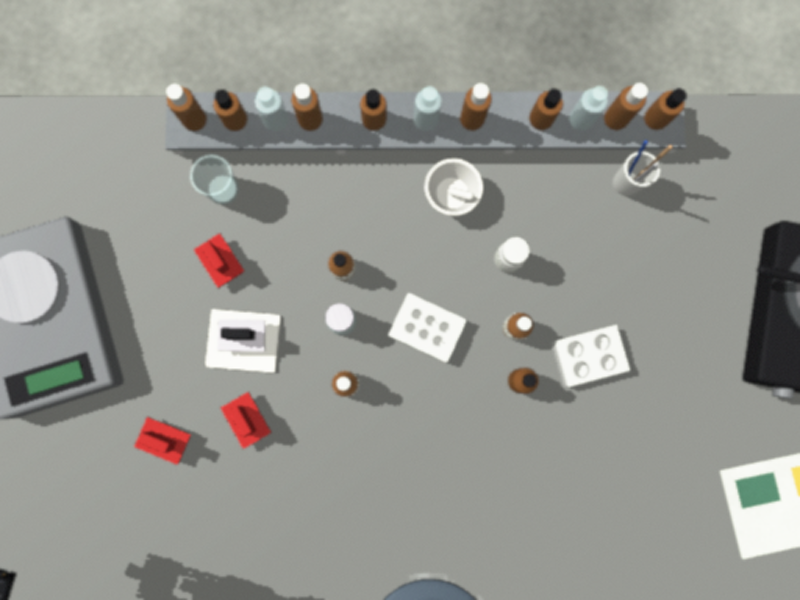

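Tamper candidates, in pixels of the 800x600 top view: the black-grip one on the white slab at (240,338), and red look-alikes at (218,260), (246,420) and (163,440). I choose the black-grip one. Of the boards, (428,327) has six wells and (592,357) has four, so I choose the first. Next I'll take a close crop and measure.

```bash
cat > h.py <<'E'
import numpy as np,cv2
from cell import r,eyes
from scipy.spatial.transform import Rotation as R
def ray(n,px,z):
    i=eyes.camera_info(n);K=np.array(i["K"]);T=np.array(i["cam_to_world"])
    px=np.atleast_2d(np.asarray(px,float));d=np.c_[px,np.ones(len(px))]@np.linalg.inv(K).T@T[:3,:3].T
    return T[:3,3]+d*((z-T[2,3])/d[:,2])[:,None]
def proj(n,p):
    i=eyes.camera_info(n);K=np.array(i["K"]);T=np.linalg.inv(np.array(i["cam_to_world"]))
    c=np.atleast_2d(p)@T[:3,:3].T+T[:3,3];c=c@K.T;return c[:,:2]/c[:,2:]
def rect(n,mask,z,label=""):
    # largest contour -> plane z -> min area rect (mm)
    cs,_=cv2.findContours(mask.astype(np.uint8),cv2.RETR_EXTERNAL,cv2.CHAIN_APPROX_NONE)
    c=max(cs,key=cv2.contourArea)[:,0,:];w=ray(n,c,z)[:,:2]*1000
    q=cv2.minAreaRect(w.astype(np.float32));b=cv2.boxPoints(q)
    e=b[1]-b[0],b[2]-b[1];l=max(e,key=np.linalg.norm)
    print(label,n,"centre",np.round(q[0],1),"size",np.round(q[1],1),"long axis deg",round(np.degrees(np.arctan2(l[1],l[0]))%180,1))
    return q
def sub(im,box,mask):
    m=np.zeros(im.shape[:2],bool);x0,y0,x1,y1=box;m[y0:y1,x0:x1]=mask[y0:y1,x0:x1];return m
E
python3 - <<'E'
from h import *
t=cv2.imread("pics/top0.png");s=cv2.imread("pics/scene0.png")
g=t.max(2).astype(int);gs=s.max(2).astype(int);
rect("top",sub(t,(136,202,180,226),g<60),.086,"block")
rect("top",sub(t,(128,194,184,244),g>190),.008,"slab")
rect("top",sub(t,(246,184,302,234),t.min(2)>190),.030,"board")
rect("scene",sub(s,(295,228,322,258),gs<60),.086,"block")
# wells
m=sub(t,(250,188,298,232),g<215)
inn=cv2.erode(cv2.morphologyEx(sub(t,(246,184,302,234),t.min(2)>190).astype(np.uint8),cv2.MORPH_CLOSE,np.ones((13,13))),np.ones((7,7)))
m=m&(inn>0);n,l,st,c=cv2.connectedComponentsWithStats(m.astype(np.uint8))
for k in range(1,n):print(st[k,4],np.round(c[k],1),np.round(ray("top",c[k],.03)[0,:2]*1000,1))
f=lambda im,x,y,w:cv2.resize(im[y:y+w,x:x+w],(390,390),interpolation=cv2.INTER_CUBIC)
A=np.hstack([f(t,126,186,60),f(t,244,180,60)]);
cv2.imwrite("pics/crop1.png",np.hstack([A[:, :390],f(s,282,220,60)])); cv2.imwrite("pics/crop2.png",np.hstack([A[:,390:],f(s,226,155,60)]))
E
```

```text
block top centre [517.4 314.3] size [51.  12.8] long axis deg 89.8
slab top centre [511.9 322.1] size [121.5 103.1] long axis deg 84.9
board top centre [532.2   2.3] size [111.7  82.3] long axis deg 64.7
block scene centre [527.8 331.1] size [71.  34.8] long axis deg 88.3
25 [265.9 200.4] [555.1  21.1]
25 [274.6 204.3] [544.6  -2. ]
28 [261.8 209.2] [531.5  32.2]
28 [283.5 208.5] [533.3 -25.8]
29 [270.6 213.3] [520.5   8.9]
27 [279.4 217.5] [509.3 -14.6]
```

View pics/crop1.png

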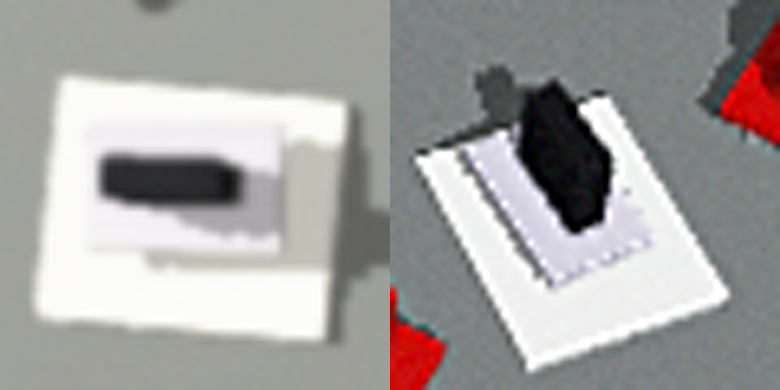

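View pics/crop2.png

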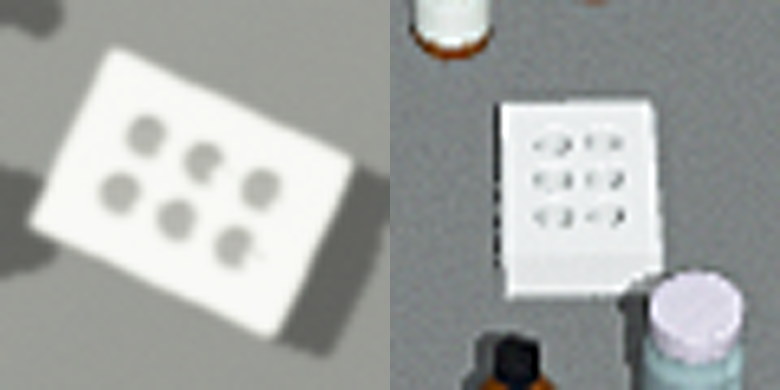

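The crops confirm the choice. The black grip block and aluminium plate stand on the slab (block top at about top px (151,213)), and the six-well board is at about (274,209). The block mask also includes its side face, so I'll take the tamper centre and yaw from the lavender plate in both views.

```bash
python3 - <<'E'
from h import *
t=cv2.imread("pics/top0.png").astype(int);s=cv2.imread("pics/scene0.png").astype(int)
for n,im,b in(("top",t,(134,200,176,228)),("scene",s,(288,220,326,270))):
    d=im[:,:,0]-im[:,:,2]
    m=sub(im,b,((d>3)&(im.max(2)>110))|(im.max(2)<60))
    if n=="scene": m=sub(im,b,(d>5)&(im.max(2)>110))
    m=cv2.morphologyEx(m.astype(np.uint8),cv2.MORPH_OPEN,np.ones((3,3)))
    rect(n,m,.036,"plate")
b=im=None
# block top: subpixel darkness edges, columns 143..157 of top image
g=t.max(2);pts=[]
for x in range(143,159):
    col=g[200:228,x];w=np.clip(150-col[6:22],0,None).astype(float);pts.append((x,206+(w*np.arange(16)).sum()/w.sum(),w.sum()/130))
print(np.round(pts,2).tolist());print("row213",g[213,136:168].tolist())
for x in range(136,176,8):print(x,(t[198:230,x,0]-t[198:230,x,2]).tolist())
for nm,p,z in(("a/jar cap",(340,318),.085),("br1",(340,262),.1),("br2",(344,383),.1),("e",(520,325),.1),("d",(523,380),.1),("f",(514,252),.095)):print(nm,np.round(ray("top",np.array(p)*.64,z)[0],3))
print(np.round(R.from_quat(r.observe()["eef_rot"]).as_matrix(),3).tolist())
E
```

```text
plate top centre [521.  325.3] size [50.6 13.3] long axis deg 89.8
plate scene centre [518.9 319.5] size [83.7 57.6] long axis deg 89.3
[[143.0, 212.86, 4.51], [144.0, 213.0, 4.75], [145.0, 213.15, 5.08], [146.0, 213.31, 5.18], [147.0, 213.43, 5.1], [148.0, 213.51, 5.18], [149.0, 213.63, 5.31], [150.0, 213.68, 5.4], [151.0, 213.67, 5.42], [152.0, 213.69, 5.42], [153.0, 213.69, 5.45], [154.0, 213.68, 5.45], [155.0, 213.66, 5.49], [156.0, 213.67, 5.48], [157.0, 213.66, 5.54], [158.0, 213.68, 5.54]]
row213 [252, 251, 251, 247, 224, 126, 55, 48, 48, 47, 46, 45, 46, 49, 48, 48, 49, 48, 48, 47, 45, 45, 43, 36, 24, 25, 56, 112, 160, 171, 173, 178]
136 [-5, -4, -4, -3, -3, -3, -3, -2, -3, -3, -4, -3, -3, -3, -3, -3, -4, -3, -2, -3, -3, -3, -3, -3, -3, -3, -2, -3, -3, -3, -3, -3]
144 [-8, -5, -3, -4, -4, -3, -2, 0, 0, 0, 0, 0, 0, 2, 2, 3, 3, 2, 1, 0, 0, 0, 0, 0, 0, -1, -3, -4, -3, -3, -3, -3]
152 [-6, -9, -4, -2, -2, -3, -2, -1, 0, -1, 0, 0, 1, 2, 2, 3, 2, 2, 2, 1, 1, 0, -1, 0, 0, 0, -3, -8, -10, -7, -4, -3]
160 [-5, -7, -5, -3, -2, -3, -3, -1, 0, 1, 0, 0, 0, 0, 1, 1, 2, 1, 0, 0, 0, -1, -1, -1, 0, -1, -2, -8, -9, -11, -5, -3]
168 [-4, -5, -8, -5, -3, -4, -4, -2, 0, -1, 0, 1, 0, -1, -1, 0, -1, -1, -2, -2, -2, -2, -1, -2, -2, -1, -3, -7, -9, -10, -4, -3]
a/jar cap [0.542 0.147 0.085]
br1 [0.633 0.146 0.1  ]
br2 [0.436 0.139 0.1  ]
e [ 0.528 -0.146  0.1  ]
d [ 0.44  -0.149  0.1  ]
f [ 0.649 -0.14   0.095]
[[-0.965, 0.261, -0.0], [0.261, 0.965, -0.002], [-0.0, -0.002, -1.0]]
```

```bash
python3 - <<'E'
from h import *
t=cv2.imread("pics/top0.png").astype(int);d=cv2.GaussianBlur((t[:,:,0]-t[:,:,2]).astype(np.float32),(3,3),0)
print(np.round(ray("top",[(150.9,213.4)],.086)*1000,1),np.round(ray("top",[(154.8,214.2)],.036)*1000,1))
rect("top",cv2.morphologyEx(sub(t,(137,202,173,227),(d>-1.6)).astype(np.uint8),cv2.MORPH_CLOSE,np.ones((5,5))),.036,"plate")
o=r.observe();M=R.from_quat(o["eef_rot"]).as_matrix()
print(M.T@(np.array([.518,.318,.20])-o["tool_pos"])*1000)
tx=np.degrees(np.arctan2(M[1,1],M[0,1]));print("tool z turn",tx-(-.8))
E
```

```text
[[517.7 317.1  86. ]] [[519.1 316.5  36. ]]
plate top centre [521. 320.] size [76.8 50.5] long axis deg 89.7
[-417.16615193 -232.38605297   22.01765061]
tool z turn 75.68912822314527
```

```bash
python3 -m handwheel '[[[-10,-6,0,0,0,2],[-30,-17,0,0,0,6],[-60,-33,0,0,0,11],[-90,-50,0,0,0,16.5],[-120,-67,0,0,0,22],[-150,-83,0,0,0,27],[-180,-100,0,0,0,32.5],[-210,-117,2,0,0,38],[-240,-133,4,0,0,43.5],[-270,-150,6,0,0,49],[-300,-167,9,0,0,54.5],[-330,-183,12,0,0,60],[-360,-200,15,0,0,65.5],[-385,-214,18,0,0,70],[-403,-224,20,0,0,73],[-413,-229,21,0,0,74.6],[-418,-232,22,0,0,75.4],[-418,-232,22,0,0,75.4],[-418,-232,22,0,0,75.4],[-418,-232,22,0,0,75.4]]]' 1
python3 - <<'E'
from h import *
o=r.observe();M=R.from_quat(o["eef_rot"]).as_matrix()
print(np.round(o["tool_pos"],4),np.round(M,3).tolist(),np.round(M.T@(np.array([.519,.318,.045])-o["tool_pos"])*1000,1))
f=eyes.grab_frame("scene")[:,:,::-1];g=eyes.grab_frame("top")[:,:,::-1]
k=lambda im,x,y,w:cv2.resize(im[y:y+w,x:x+w],(390,390),interpolation=cv2.INTER_CUBIC)
cv2.imwrite("pics/a1.png",np.hstack([k(f,245,170,110),k(g,100,160,110)]))
E
```

```text
time: 1.77
tool_pos: [0.5176, 0.3207, 0.2005]
eef_rot: [0.709, 0.705, 0.0, -0.001]
contact_force: [-0.8, 0.6, 0.1]
finger_gap: 0.0872
[0.5176 0.3207 0.2005] [[0.005, 1.0, -0.001], [1.0, -0.005, 0.001], [0.001, -0.001, -1.0]] [ -2.8   1.5 155.5]
```

View pics/a1.png

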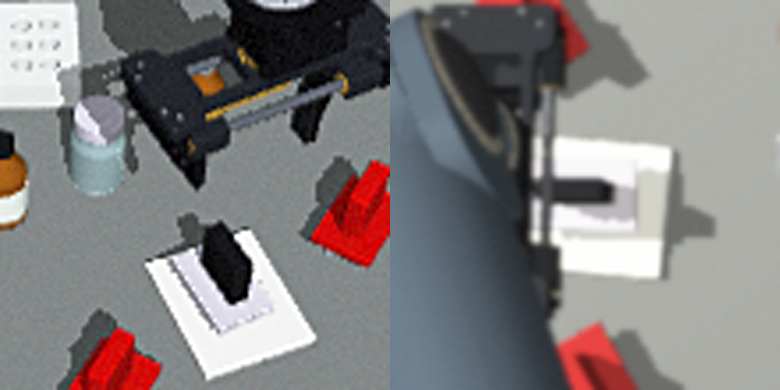

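The open fingers straddle the black block's line (block at crop px (225,262)), with no obstacle below them. I'll descend and grip.

```bash
python3 -m handwheel '[[[0,0,8,0,0,0],[-1,0,25,0,0,0],[-1,1,45,0,0,0],[-2,1,65,0,0,0],[-2,1,85,0,0,0],[-2,1,105,0,0,0],[-2,1,122,0,0,0],[-2,1,135,0,0,0],[-2,1,144,0,0,0],[-2,1,150,0,0,0],[-2,1,154,0,0,0],[-2,1,155,0,0,0],[-2,1,155,0,0,0],[-2,1,155,0,0,0],[-2,1,155,0,0,0]]]' 1
python3 -m handwheel '[[[0,0,0,0,0,0],[0,0,0,0,0,0],[0,0,0,0,0,0],[0,0,0,0,0,0],[0,0,0,0,0,0],[0,0,0,0,0,0],[0,0,0,0,0,0],[0,0,0,0,0,0],[0,0,0,0,0,0],[0,0,0,0,0,0],[0,0,0,0,0,0],[0,0,0,0,0,0]]]' 0 35
```

```text
time: 3.12
tool_pos: [0.5205, 0.317, 0.0463]
eef_rot: [0.71, 0.704, 0.001, 0.0]
contact_force: [0.6, 0.4, 0.2]
finger_gap: 0.0869
time: 4.12
tool_pos: [0.5197, 0.3168, 0.0455]
eef_rot: [0.71, 0.704, -0.0, -0.0]
contact_force: [-1.0, -0.1, 1.0]
finger_gap: 0.0178
```

```bash
python3 -m handwheel '[[[0,0,-3,0,0,0],[0,0,-10,0,0,0],[0,0,-22,0,0,0],[0,0,-37,0,0,0],[0,0,-54,0,0,0],[0,0,-71,0,0,0],[0,0,-88,0,0,0],[0,0,-105,0,0,0],[0,0,-122,0,0,0],[0,0,-138,0,0,0],[0,0,-150,0,0,0],[0,0,-157,0,0,0],[0,0,-160,0,0,0],[0,0,-160,0,0,0],[0,0,-160,0,0,0],[0,0,-160,0,0,0]]]'
python3 - <<'E'
from h import *
o=r.observe();M=R.from_quat(o["eef_rot"]).as_matrix();print(np.round(M,3).tolist())
d=M.T@(np.array([.5325,.003,.205])-o["tool_pos"])*1000;print(np.round(d,1))
print("turn",np.degrees(np.arctan2(M[1,1],M[0,1]))+25.1)
f=eyes.grab_frame("scene")[:,:,::-1]
cv2.imwrite("pics/a2.png",cv2.resize(f[120:270,200:400],(800,600),interpolation=cv2.INTER_CUBIC))
E
```

```text
time: 5.45
tool_pos: [0.5194, 0.3164, 0.2045]
eef_rot: [0.71, 0.704, -0.001, -0.0]
contact_force: [-0.8, -1.0, -3.0]
finger_gap: 0.0177
[[0.009, 1.0, -0.002], [1.0, -0.009, -0.001], [-0.001, -0.002, -1.0]]
[-3.133e+02  1.590e+01 -2.000e-01]
turn 24.592942938078217
```

View pics/a2.png

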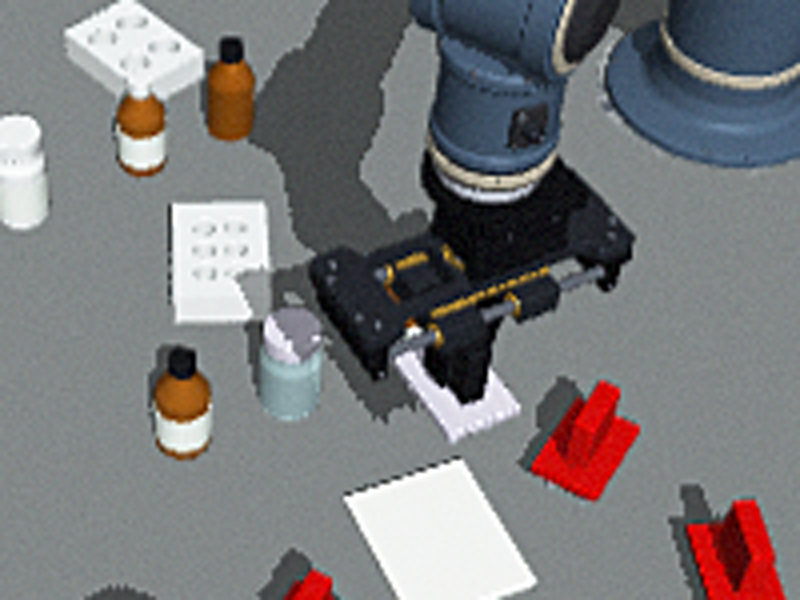

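The tamper is held and clear of the slab, and its plate looks level (crop px (455,395)). I'll carry it over.

```bash
python3 -m handwheel '[[[-4,0,0,0,0,0.3],[-14,1,0,0,0,1],[-32,2,0,0,0,2.5],[-54,3,0,0,0,4.2],[-78,4,0,0,0,6.1],[-102,5,0,0,0,8],[-126,6,0,0,0,9.9],[-150,7,0,0,0,11.8],[-174,8,0,0,0,13.7],[-198,10,0,0,0,15.6],[-222,11,0,0,0,17.5],[-246,12,0,0,0,19.4],[-268,13,0,0,0,21.1],[-286,14,0,0,0,22.5],[-300,15,0,0,0,23.6],[-309,16,0,0,0,24.3],[-313,16,0,0,0,24.6],[-313,16,0,0,0,24.6],[-313,16,0,0,0,24.6],[-313,16,0,0,0,24.6]]]'
python3 -m handwheel '[[[0,0,5,0,0,0],[0,0,15,0,0,0],[0,0,28,0,0,0],[0,0,42,0,0,0],[0,0,56,0,0,0],[0,0,70,0,0,0],[0,0,82,0,0,0],[0,0,90,0,0,0],[0,0,94,0,0,0],[0,0,95,0,0,0],[0,0,95,0,0,0],[0,0,95,0,0,0],[0,0,95,0,0,0]]]'
python3 - <<'E'
from h import *
o=r.observe();M=R.from_quat(o["eef_rot"]).as_matrix();print(np.round(M,3).tolist())
d=M.T@(np.array([.5325,.003,.076])-o["tool_pos"])*1000;print(np.round(d,1))
print("turn",np.degrees(np.arctan2(M[1,1],M[0,1]))+25.1)
f=eyes.grab_frame("scene")[:,:,::-1];g=eyes.grab_frame("top")[:,:,::-1];cv2.imwrite("pics/s3.png",f);cv2.imwrite("pics/t3.png",g)
k=lambda im,x,y,w:cv2.resize(im[y:y+w,x:x+w],(400,400),interpolation=cv2.INTER_CUBIC)
cv2.imwrite("pics/a3.png",np.hstack([k(f,215,130,85),k(g,230,165,85)]))
E
```

```text
time: 7.17
tool_pos: [0.5332, 0.0051, 0.2053]
eef_rot: [0.843, 0.537, 0.0, -0.0]
contact_force: [-0.1, 0.5, -2.0]
finger_gap: 0.0174
time: 8.25
tool_pos: [0.5338, 0.0036, 0.1112]
eef_rot: [0.844, 0.536, 0.001, 0.0]
contact_force: [0.0, 0.3, -1.8]
finger_gap: 0.0179
[[0.424, 0.905, 0.002], [0.905, -0.424, 0.0], [0.001, 0.001, -1.0]]
[-1.1 -1.  35.2]
turn -0.01673543030129565
```

View pics/a3.png

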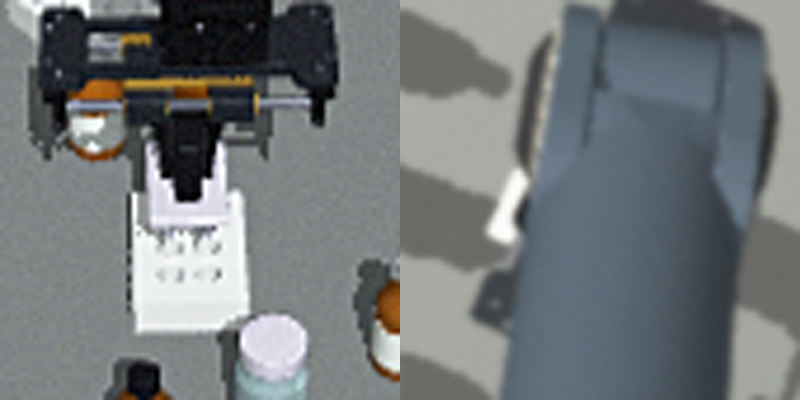

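The tamper is aligned with the board and its plate edges run parallel to it (plate at crop px (187,190), board below). The top view is blocked by the arm. I'll lower to hover height and then check in the scene view.

```bash
python3 -m handwheel '[[[0,0,3,0,0,0],[0,0,8,0,0,0],[0,0,14,0,0,0],[0,0,20,0,0,0],[0,0,25,0,0,0],[0,0,28,0,0,0],[0,0,30,0,0,0],[0,0,30,0,0,0],[0,0,30,0,0,0],[0,0,30,0,0,0]]]'
python3 - <<'E'
from h import *
P=[np.array(r.observe()["tool_pos"])]
for _ in range(4): f=eyes.grab_frame("scene")[:,:,::-1];P.append(np.array(r.observe()["tool_pos"]))
p=np.mean(P,0);M=R.from_quat(r.observe()["eef_rot"]).as_matrix();print(np.round(p*1000,1),np.std(P,0)*1000,np.round(M,3).tolist())
s0=cv2.imread("pics/scene0.png");cv2.imwrite("pics/s4.png",f)
# expected outlines: plate top (54x80 about TCP), wells, board top
bz=np.array([M[:,1],M[:,0]])[:, :2]
def pts(c,hx,hy,z):return np.array([[*(c+a*hx*bz[0]+b*hy*bz[1]),z] for a,b in((1,1),(1,-1),(-1,-1),(-1,1))])
k=12;x0,y0=235,145;w,h=60,48
def draw(im,L):
    c=cv2.resize(im[y0:y0+h,x0:x0+w],None,fx=k,fy=k,interpolation=cv2.INTER_CUBIC)
    for q,col in L:
        u=np.round((proj("scene",q)-[x0,y0]+.5)*k).astype(int);cv2.polylines(c,[u],True,col,1)
    return c
B=np.array([.5325,.003])
cv2.imwrite("pics/a4.png",draw(f,[(pts(p[:2],.027,.040,p[2]-.010),(255,0,0)),(pts(B,.04,.055,.03),(0,0,255))]))
W=[]
for i in(-1,1):
  for j in(-1,0,1):
    c=B+i*.013*bz[0]+j*.026*bz[1];W.append((np.array([[c[0]+.009*np.cos(a),c[1]+.009*np.sin(a),.03] for a in np.linspace(0,6.28,24)]),(0,160,0)))
cv2.imwrite("pics/a5.png",draw(s0,[(pts(B,.04,.055,.03),(0,0,255))]+W))
E
```

```text
time: 9.18
tool_pos: [0.5334, 0.0035, 0.0807]
eef_rot: [0.844, 0.536, 0.0, 0.0]
contact_force: [0.0, -0.4, -2.6]
finger_gap: 0.0178
[533.4   3.6  80.8] [0.04316916 0.02564675 0.03194851] [[0.424, 0.905, 0.0], [0.905, -0.424, 0.0], [0.0, 0.0, -1.0]]
```

View pics/a4.png

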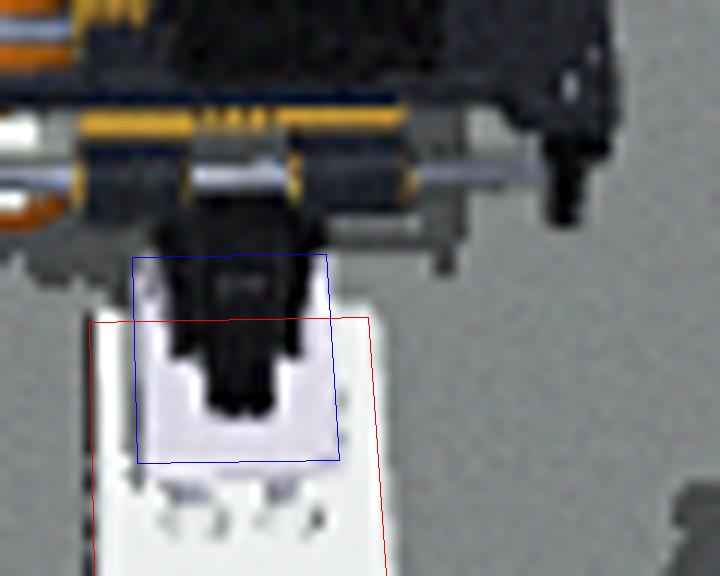

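View pics/a5.png

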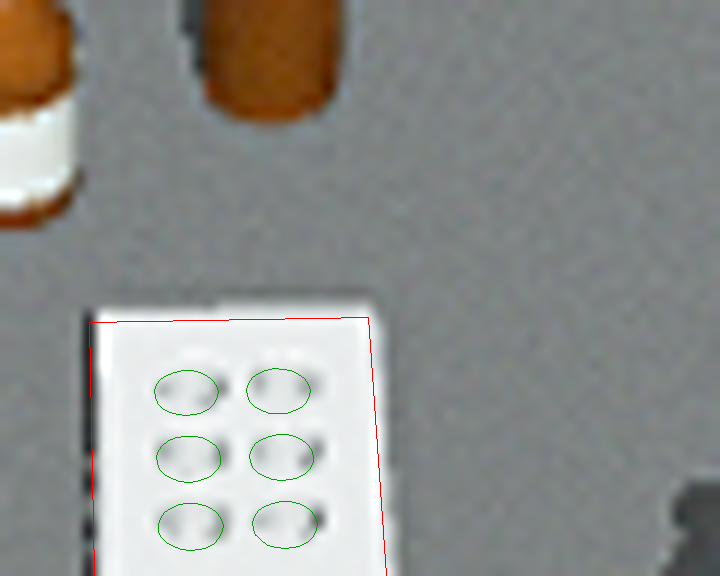

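Blue is the expected plate and red/green the expected board. In the scene view the board and wells sit about 0.7 px right and up of expectation, while the plate's near edge is about 0.8 px low. I'll measure the relative offset numerically in this one camera.

```bash
python3 - <<'E'
from h import *
s0=cv2.imread("pics/scene0.png").astype(np.float32);s4=cv2.imread("pics/s4.png").astype(np.float32)
# board in scene0: left/right edges per row at top face, back edge per column
g=s0.min(2)
def cross(v,lev):
    i=[j for j in range(len(v)-1) if (v[j]-lev)*(v[j+1]-lev)<0];return [round(j+(lev-v[j])/(v[j+1]-v[j]),2) for j in i]
for y in(175,180,185):print("board row",y,[235+c for c in cross(g[y,235:275],175)])
for x in(248,254,260):print("board col",x,[160+c for c in cross(g[160:206,x],175)], g[184:206,x].astype(int).tolist())
th=R.from_quat(r.observe()["eef_rot"]).as_matrix();by=th[:2,0];bx=th[:2,1]
B=np.array([.5325,.003])
for nm,c in(("left(+x)",B+.04*bx),("right(-x)",B-.04*bx),("back(-y)",B-.055*by),("near(+y)",B+.055*by)):print(nm,proj("scene",[*c,.03]).round(2))
# wells in scene0
m=sub(s0,(246,173,264,192),g<222);n,l,st,c=cv2.connectedComponentsWithStats(m.astype(np.uint8))
print("well rows min",[ (y,g[y,246:264].astype(int).tolist()) for y in range(174,192)] )
d=s4[:,:,0]-s4[:,:,2]
print("plate B-R rows");[print(y,d[y,243:266].astype(int).tolist()) for y in(176,178,180,181,182,183,184,185,186)]
print("s4 min");[print(y,s4.min(2)[y,246:266].astype(int).tolist()) for y in range(181,194)]
p=np.array(r.observe()["tool_pos"])
for nm,c in(("L",p[:2]+.027*bx),("R",p[:2]-.027*bx),("near",p[:2]+.04*by)):print("plate",nm,proj("scene",[*c,p[2]-.01]).round(2),proj("scene",[*c,p[2]-.018]).round(2))
E
```

```text
board row 175 [np.float32(242.62), np.float32(266.31)]
board row 180 [np.float32(242.81), np.float32(266.62)]
board row 185 [np.float32(242.85), np.float32(266.93)]
board col 248 [np.float32(170.38), np.float32(181.87), np.float32(182.17), np.float32(200.04001)] [231, 233, 235, 213, 185, 230, 235, 234, 232, 232, 227, 222, 227, 225, 226, 237, 177, 124, 127, 116, 126, 124]
board col 254 [np.float32(170.03), np.float32(199.98)] [237, 234, 236, 225, 219, 233, 236, 233, 234, 235, 226, 225, 226, 226, 229, 235, 174, 122, 122, 125, 128, 130]
board col 260 [np.float32(170.07), np.float32(176.72), np.float32(177.08), np.float32(182.51), np.float32(183.32), np.float32(199.85)] [223, 240, 230, 213, 208, 186, 230, 234, 233, 235, 227, 223, 226, 229, 229, 243, 163, 121, 135, 130, 121, 131]
left(+x) [[242.13 182.85]]
right(-x) [[265.96 182.42]]
back(-y) [[253.57 171.15]]
near(+y) [[254.56 194.73]]
well rows min [(174, [233, 233, 230, 232, 246, 248, 241, 235, 235, 232, 234, 245, 239, 249, 241, 236, 234, 235]), (175, [233, 234, 237, 236, 233, 231, 229, 238, 235, 238, 221, 230, 229, 228, 226, 235, 234,
[... 3158 characters left out ...]
 233, 232, 212, 108, 238, 236, 236, 238]
189 [236, 236, 231, 203, 230, 233, 199, 173, 237, 238, 232, 227, 233, 234, 193, 217, 239, 236, 236, 237]
190 [233, 237, 237, 231, 235, 238, 233, 230, 239, 234, 238, 237, 237, 237, 231, 238, 236, 237, 234, 236]
191 [237, 236, 236, 238, 237, 236, 237, 238, 237, 235, 233, 235, 237, 236, 235, 237, 235, 235, 235, 237]
192 [238, 236, 237, 234, 235, 235, 234, 237, 236, 237, 235, 236, 237, 236, 236, 236, 236, 236, 233, 236]
193 [236, 234, 236, 236, 236, 238, 237, 236, 236, 236, 235, 236, 237, 237, 237, 235, 234, 236, 236, 237]
plate L [[245.77 174.36]] [[245.79 176.08]]
plate R [[262.2  174.07]] [[262.15 175.79]]
plate near [[254.36 182.97]] [[254.35 184.69]]
```

Both cameras say the tamper sits about 2.5–3 mm too far along +y of the board and about 1.3 mm too far along +x. The gap is about 12.8 mm. I'll correct by tool (-2.7, -1.3, +2.5) mm.

```bash
python3 -m handwheel '[[[-0.7,-0.3,0.6,0,0,0],[-1.4,-0.7,1.3,0,0,0],[-2.1,-1,2,0,0,0],[-2.7,-1.3,2.5,0,0,0],[-2.7,-1.3,2.5,0,0,0],[-2.7,-1.3,2.5,0,0,0],[-2.7,-1.3,2.5,0,0,0],[-2.7,-1.3,2.5,0,0,0],[-2.7,-1.3,2.5,0,0,0],[-2.7,-1.3,2.5,0,0,0]]]'
python3 - <<'E'
from h import *
f=np.mean([eyes.grab_frame("scene")[:,:,::-1].astype(np.float32) for _ in range(4)],0)
o=r.observe();p=np.array(o["tool_pos"]);M=R.from_quat(o["eef_rot"]).as_matrix();by=M[:2,0];bx=M[:2,1]
print(p*1000,np.round(M[2],4),np.abs(o["joint_vel"]).max())
[print(y,f.min(2)[y,245:266].astype(int).tolist()) for y in range(180,191)]
off=np.array([.6,-.8]) # scene-camera offset seen on board edges
x0,y0,k=238,165,20
c=cv2.resize(np.clip(f,0,255).astype(np.uint8)[y0:y0+30,x0:x0+36],None,fx=k,fy=k,interpolation=cv2.INTER_CUBIC)
B=np.array([.5325,.003])
for i in(-1,1):
    w=B+i*.013*bx+.026*by
    for rad,z,col in((.009,.03,(0,160,0)),(.004,.04,(0,0,255))):
        q=np.array([[w[0]+rad*np.cos(a),w[1]+rad*np.sin(a),z] for a in np.linspace(0,6.28,24)])
        cv2.polylines(c,[np.round((proj("scene",q)+off-[x0,y0]+.5)*k).astype(int)],True,col,1)
cv2.imwrite("pics/a6.png",c)
E
```

```text
time: 10.22
tool_pos: [0.5309, 0.0017, 0.078]
eef_rot: [0.844, 0.536, 0.0, -0.0]
contact_force: [1.1, 0.5, -2.1]
finger_gap: 0.0176
[530.84828615   1.71678249  78.02161131] [ 1.e-04 -1.e-04 -1.e+00] 0.0021863582395395555
180 [247, 136, 242, 218, 213, 217, 221, 225, 209, 213, 217, 211, 209, 226, 219, 217, 220, 218, 236, 237, 240]
181 [248, 138, 242, 218, 212, 218, 217, 218, 219, 220, 226, 223, 222, 219, 220, 220, 221, 224, 228, 237, 239]
182 [248, 139, 209, 214, 211, 214, 217, 217, 214, 215, 216, 219, 216, 218, 220, 221, 194, 192, 195, 236, 239]
183 [247, 136, 197, 235, 233, 233, 234, 232, 232, 224, 227, 224, 220, 237, 205, 193, 178, 172, 182, 237, 239]
184 [245, 135, 208, 232, 232, 236, 195, 178, 190, 192, 189, 187, 192, 190, 200, 194, 209, 225, 217, 236, 238]
185 [240, 229, 238, 161, 242, 162, 160, 171, 236, 233, 232, 234, 242, 148, 172, 179, 239, 240, 234, 236, 238]
186 [236, 237, 240, 229, 246, 122, 155, 202, 237, 241, 239, 242, 229, 127, 150, 192, 234, 239, 237, 235, 237]
187 [237, 235, 238, 220, 213, 212, 223, 219, 187, 228, 239, 226, 210, 217, 221, 213, 166, 234, 237, 235, 237]
188 [237, 235, 238, 191, 196, 228, 232, 219, 161, 221, 240, 193, 208, 232, 232, 211, 108, 236, 237, 236, 236]
189 [236, 235, 237, 232, 202, 231, 235, 198, 169, 236, 238, 231, 227, 231, 234, 192, 223, 239, 236, 235, 237]
190 [237, 235, 236, 236, 231, 235, 236, 231, 231, 236, 237, 235, 236, 235, 238, 231, 238, 238, 234, 235, 237]
```

View pics/a6.png

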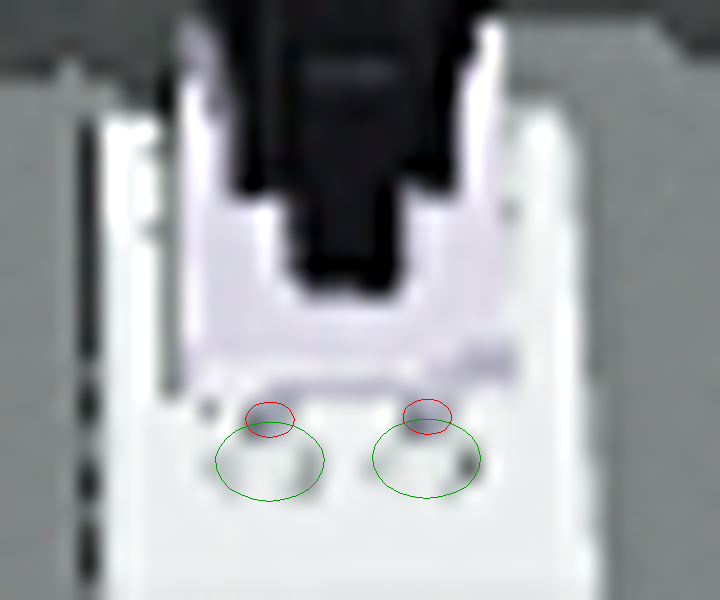

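The near pins (px (268,420) and (427,418)) sit on the red marks that show where a pin 10 mm above each well should appear. They are centred on the wells (green), and the plate is level. I'll do a last check on the bystanders and hand in.

```bash
python3 - <<'E'
from h import *
from cell import finish_job
a=cv2.imread("pics/scene0.png").astype(int);b=eyes.grab_frame("scene")[:,:,::-1].astype(int)
for n,(x,y) in dict(whitejar=(204,163),mortar=(182,195),blackcap=(245,221),jar=(272,211),whitecap=(301,197),e=(235,152)).items():
    print(n,np.abs(a-b)[y-14:y+15,x-9:x+10].mean().round(1))
o=r.observe();print(o["time"],o["tool_pos"],o["contact_force"],o["finger_gap"]);finish_job()
E
```

```text
whitejar 3.4
mortar 2.4
blackcap 4.0
jar 3.8
whitecap 3.9
e 75.9
10.4667 [0.53086287 0.00171501 0.07801703] [ 0.09636654 -0.94597003 -3.19501317] 0.017714249649311727
the job is handed in; nothing more can be done
```

I picked the black-grip tamper off the slab, carried it over the bottles with its pin tips about 16 cm above the work surface, and handed the job in at 10.5 s. It is held about 1 cm above the six-well board.

**Last checks:**
- **Level:** the tool axis is vertical to within 0.01°.
- **Height:** the tips are about 10 mm above the board, worked out from the arm's position.
- **Alignment:** in the scene picture, the two pins I could see sit centred over their wells. My uncertainty there is about 2 mm, against 5 mm of clearance. The other four pins were hidden, so I take them as right from the matching yaw and spacing.
- **Grip:** it is steady at 17.7 mm on the block, the arm is at rest, and the force reading fits the tool's weight with no board contact.
- **Bystanders:** the mortar and four of the bottles and jars look unchanged.

**Not confirmed or in disagreement:**
- **Two bottles by the four-well board:** the brown bottle with the white cap could not be compared because the gripper blocks the view. I did not compare the unlabelled, black-capped one.
- **Camera disagreement:** the two cameras placed the board about 2–4 mm apart. I based the final 3 mm correction mainly on tamper and board positions seen in the same camera.
- **Overhead camera:** the arm blocked it at the end, so the final fit rests on the scene camera alone.

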